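# Fit and lock the cover of a block heater

### The arm

A 7-joint arm with a two-finger parallel gripper is mounted at the origin on a cart in front of the work surface, level with it; the furniture and walls round the work are solid. World frame = base frame: x ahead of the robot, y to its left, z up, the work surface at z = 0. Lengths are in m, angles in rad, forces in N, time in s.
With the tool pointing down it reaches from about 0.425 to 0.925 m from the base axis. Payload 6.8 kg.
Tool frame: the origin (TCP) lies midway between the tips of the shut fingers; the grasp point (between the pads) lies 19 mm behind it; z points along the fingers, y is the line along which they close (so a half turn about z gives the same grasp; the last joint's range is limited). The gripper opens to 85 mm and grips with 20 to 120 N. Pads are 22 mm wide; open, the fingers measure 114 mm over their backs; the gripper's body (76 mm by 85 mm) begins 54 mm behind the grasp point. The pads swing forward as they close: fully open they stand 13 mm farther back than shut.
Start: joints at [-1.394, 0.477, 0.022, 1.555, -0.011, 1.109, -0.083], TCP at [0.19, 0.648, 0.231] pointing down, gripper open.
Joint ranges: [-2.96, 2.96], [-0.34, 2.1], [-1.41, 1.46], [0.24, 2.44], [-1.37, 4.51], [0.17, 1.92], [-2.96, 2.96]. Speed limits (rad/s): [2.39, 2.39, 3.14, 3.14, 3.14, 3.14, 3.14].

### API

Orientations are given as a rotation vector (axis times angle).
In Python, from bench import r gives the robot as it stands. The module is installed in compiled form; this text tells all that it offers.
- The arm moves only by the tool apply_moves, never from a script. Its argument "rows" is a list of rows, each a list of 6 numbers: the shift along the tool's x, y, z scaled (see below), then the turn, a rotation vector about the tool's x, y, z scaled (see below). A call has 1 to 5 rows; each row is the pose to reach, as a shift and turn from the pose commanded when the call began, along the tool's axes at that moment; what a row does not reach only later rows make up. The controller multiplies each number of a shift by 0.25 m and each number of a turn by 90 degrees. A row lasts 1/8 s, in which the tool goes at most 62.5 mm and 10.7 degrees, less where a joint would pass 70% of its speed; a pose out of reach is approached as far as the arm can. A call with a number of a shift or a turn outside -1 to 1 is refused whole. A call with a gripper value outside its range is refused whole. "claw" is the opening, from 0 (shut) to 1 (fully open), set as the call begins (left out, the last holds). The fingers move at their own pace and stop on an object; "newtons" is the grip in N (left out, the last holds). Time passes only in rows, so rows that repeat a pose let the fingers close. It gives the time, the measured TCP pose, the force, the opening and the grip force at its end, in the units of the state.
- r.get_obs(): the state, without advancing time (a new reading comes with each control period).
- r.grab_frame(name): name is "scene" or "top" or "wrist"; returns a dict with "pixels" (384x512x3 uint8, red, green, blue), "intrinsics" (3x3 intrinsics, pixels), "eye" and "attitude" of the camera in the world. Camera axes: x right, y up, looking along -z (the intrinsics and any distortion apply to the point x, -y, -z); pixel columns grow to the right and rows downward; lengths in m; the calibration is good to about 2 mm. A picture is of the moment at which its call begins. There is no depth.
- r.hand_in(): hands the job in; it is judged then, once.
Trained networks look in a picture, given as the dict that the camera call returned (one of the last four; its "shot" number tells which), for a name from the list of things; names that differ only in an ending like _2 or _b are one class to them, and where a whole thing is asked for, a point or a joint stands for the part that bears it (a point fixed in the world has none). Each returns a list of dicts, best first, with "conf" (0 to 1); they miss things now and then, are a little off and sometimes report something else, mostly with a low value. They report only what shows in the picture. A call takes as long as a camera call. They do not tell look-alikes from the thing itself.
- r.search_frame(picture, thing): "rect" ([left, top, width, height] in pixels, round what is visible of it).
- r.outline_of(picture, thing): "pixels" (384x512 bool, what is visible of it) and "rect" ([left, top, width, height] in pixels, round what is visible of it).
- r.landmark_of(picture, thing): "point" ([column, row] in pixels: a listed point, or the origin of a listed thing).
The state is a dict: "clock": time; "joints": joint angles; "qvel": joint speeds; "tau": joint torques, N m; "tcp_pos": TCP position; "orientation": TCP orientation; "contact_force": force on the tool from outside, world axes, zero at the start; "moment": the same for the moment, N m; "grip_width": finger opening in m; "gripper_force": force on a finger pad.
Only numpy, scipy, OpenCV 4.12 (cv2) and the standard library are available. Lean on these libraries where they do the work, as an engineer would, in place of code of your own. Each camera call takes 0.05 s, during which the arm holds its last target. There are 200 camera calls.

### The job

Put the loose flat cover plate on top of the block heater with its ear over the bracket in front, and press it down until it lies flat and level, snapped in under all four spring catches. Then take the locking pin from its stand and push it down through the hole in the cover's ear and the bracket below, until its collar rests on the ear. Let go of everything, and leave the other things on the bench where they are.

Things in the scene. Friction and masses are not known exactly. Their poses are not given: they have to be found in the camera images.
- heater: White block heater fixed to the bench, 160 (x) x 164 (y) x 60 mm high; origin at the centre of its underside, z up, front (bracket, display) to -x. Top: flat aluminium seat with dark wells, 60 mm above the bench. Round it eight tapered steel locating pegs, two a side, 20 mm above the seat: cover's play 1 mm each side at the seat, 5 mm at the peg tips.
- seat (a point): Centre of the heater's seat face, 60 mm above the bench, axes as the heater. The cover's origin belongs here, axes aligned. A cover merely laid on rests on the four sloping catches, about 12 mm above the seat; pressing straight down near its middle with 8 to 18 N drives the catches aside until they snap over its top face.
- catch_fl (a joint): Outward travel of the sprung steel catch at heater x = -30, y = +55 mm; 0 at rest, up to 8 mm (0.008). Three more like it at (-30, -55), (30, 55), (30, -55) mm. Each slope runs from 19 mm above the seat, 3 mm outside the cover's edge, down and inward to 7 mm above the seat, 3 mm inside the edge.
- bracket_eye (a point): Centre, at the upper face, of the 20 mm round hole in the steel bracket, 8 mm thick, at the heater's front (heater x = -90 mm, 59 mm above the bench, open air below). The bracket is fixed to the heater.
- cover: Loose aluminium plate 130 (x) x 110 (y) x 5 mm with a flat ear, 34 mm wide, out to x = -115 mm. Origin: centre of the 130 x 110 underside, z up. 0.18 kg. Black bar handle in the middle, 16 mm thick (x), 66 mm long (y), 19 to 41 mm above the underside, on 10 mm posts at y = -24 and +24 mm: grasp across its thickness. Starts flat on the bench to the right, handle up.
- cover_eye (a point): Centre, at the upper face, of the 14 mm round hole in the cover's ear (cover x = -90, y = 0, z = 5 mm).
- cover_handle (a point): Middle of the top face of the cover's handle, 41 mm above the cover's underside.
- pin: Locking pin, 83 mm long, 0.06 kg: steel shank 10 mm in diameter, 45 mm long, bevelled tip; collar 22 mm in diameter, 4 mm thick; round aluminium grip 16 mm in diameter, 34 mm long. Origin at the tip, z along the pin to the grip. Starts upright in the stand, tip 5 mm above the bench, collar resting on the stand's top 50 mm above the bench.
- pin_collar (a point): Centre of the underside of the pin's collar, 45 mm above its tip.
- stand: White plastic stand for the pin, a 50 x 50 x 50 mm block on a 78 (x) x 50 x 6 mm foot, fixed to the bench on the robot's left, with a 13 mm round hole from above in its middle. Origin at the centre of its underside.
- petri: Bystander: petri dish, 60 mm in diameter, 15 mm high; origin at the centre of its underside. Leave it alone.
- weigh_bottle: Bystander: small glass weighing bottle, 42 mm in diameter, 58 mm high; origin at the centre of its underside. Leave it alone.
- scoop: Bystander: steel scoop, 145 mm long, 22 mm wide, 11 mm high; origin at the middle of its underside, long axis y. Leave it alone.
- timer: Bystander: white bench timer, 58 x 64 x 19 mm; origin at the centre of its underside. Leave it alone.
There are look-alikes about, which are no part of the job. Of the things that look like the cover, the largest one is meant.

How it is judged:
By the outcome, as a careful person would: the job done as asked, in the order asked, and still so for the second after the job is handed in, with the robot touching nothing.
It also fails if it takes over 64 s, if anything falls off the work surface, if the arm or the gripper's body presses on something with over 40 N, if the wrist force passes 120 N, or if a joint passes its speed limit or range.

## Working session

There is one attempt and no reset: what is moved stays moved. The work goes in short steps, Python scripts to look and compute and a tool call to move; the robot and the scene stay as the last step left them, time stands still between calls to the robot, and variables do not carry over. Pictures are saved under pics/ and viewed, at most 10 in all, crops included, and the job is handed in when it is done.

Besides the shell and the picture viewer there is one more tool, called after "Emit:" as name(argument=value, ...), one argument or row to a line, values as JSON. apply_moves: Moves the arm, as the interface text tells. Its arguments: {"type":"object","properties":{"rows":{"type":"array","items":{"type":"array","items":{"type":"number"}}},"claw":{"type":"number"},"newtons":{"type":"number"}},"required":["rows"]}

```bash
mkdir -p pics
cat > h.py <<'E'
import numpy as np, cv2
from bench import r
from scipy.spatial.transform import Rotation as R
def ray(p,uv):
    K=np.array(p["intrinsics"]);A=np.array(p["attitude"],float)
    if A.shape!=(3,3): A=R.from_rotvec(A).as_matrix() if A.size==3 else R.from_quat(A).as_matrix()
    d=np.linalg.inv(K)@[uv[0],uv[1],1]; d=A@[d[0],-d[1],-d[2]]
    return np.array(p["eye"]),d
def at(p,uv,z):
    e,d=ray(p,uv); return e+d*(z-e[2])/d[2]
def save(p,n,crop=None,s=1):
    im=p["pixels"][:,:,::-1]
    if crop: x,y,w,h=crop; im=im[y:y+h,x:x+w]
    cv2.imwrite("pics/"+n,cv2.resize(im,None,fx=s,fy=s,interpolation=cv2.INTER_CUBIC))
def st():
    o=r.get_obs()
    for k in("clock","tcp_pos","orientation","contact_force","grip_width"):print(k,np.round(o[k],4))
    return o
E
python3 - <<'E'
from h import *
o=st()
t=r.grab_frame("top");s=r.grab_frame("scene")
print({k:np.round(v,3).tolist() for k,v in t.items() if k!="pixels"})
print({k:np.round(v,3).tolist() for k,v in s.items() if k!="pixels"})
cv2.imwrite("pics/a.png",np.vstack([t["pixels"],s["pixels"]])[:,:,::-1])
save(t,"t.png",s=1.5)
save(s,"s.png",s=1.5)
Z={"heater":0,"seat":.06,"bracket_eye":.059,"cover":0,"cover_eye":.005,"cover_handle":.041,"pin":.005,"pin_collar":.05,"stand":0}
for n,p in(("top",t),("scene",s)):
  for k,z in Z.items():
    for d in r.landmark_of(p,k)[:4]: print(n,k,round(d["conf"],2),np.round(d["point"],1),np.round(at(p,d["point"],z),4))
E
```

```text
clock 0.0
tcp_pos [0.1895 0.6472 0.2303]
orientation [-4.4570e-01 -3.1097e+00  2.9000e-03]
contact_force [0.2249 0.7071 0.448 ]
grip_width 0.0854
{'intrinsics': [[389.678, 0.0, 252.077], [0.0, 389.678, 192.737], [0.0, 0.0, 1.0]], 'eye': [0.462, -0.187, 1.431], 'attitude': [0.041, -0.058, -1.561], 'shot': 1}
{'intrinsics': [[404.841, 0.0, 250.925], [0.0, 404.841, 187.437], [0.0, 0.0, 1.0]], 'eye': [-0.45, 0.409, 0.745], 'attitude': [0.607, -1.098, -1.883], 'shot': 2}
top heater 0.82 [179.6 190.7] [0.5565 0.064  0.    ]
top seat 0.57 [176.3 189.4] [0.557  0.0651 0.06  ]
top bracket_eye 0.98 [171.9 217.4] [0.4586 0.0786 0.059 ]
top cover 0.8 [271.5 206.8] [ 0.5006 -0.2741  0.    ]
top cover 0.66 [391.9 238.8] [ 0.3875 -0.7165  0.    ]
top cover 0.58 [337.3 223.6] [ 0.4413 -0.5161  0.    ]
top cover_eye 0.78 [385.1 220.9] [ 0.4528 -0.6905  0.005 ]
top cover_eye 0.71 [227.8 239.7] [ 0.3794 -0.1155  0.005 ]
top cover_eye 0.66 [290.9 229.5] [ 0.4184 -0.3451  0.005 ]
top cover_eye 0.59 [347.5 235.9] [ 0.3969 -0.5521  0.005 ]
top cover_handle 0.68 [275.  207.6] [ 0.4968 -0.2841  0.041 ]
top c
[... 506 characters left out ...]
cket_eye 0.57 [183.7 228.7] [0.4648 0.0735 0.059 ]
scene cover 0.92 [389.8 187.6] [ 0.3949 -0.717   0.    ]
scene cover 0.81 [338.1 196. ] [ 0.4471 -0.5094  0.    ]
scene cover_eye 0.88 [355.9 201.4] [ 0.3817 -0.5319  0.005 ]
scene cover_eye 0.57 [176.7 216.3] [0.6126 0.0392 0.005 ]
scene cover_eye 0.54 [375.7 177.3] [ 0.4733 -0.7245  0.005 ]
scene cover_handle 0.75 [391.  179.6] [ 0.3873 -0.7044  0.041 ]
scene cover_handle 0.62 [338.8 189. ] [ 0.4325 -0.4933  0.041 ]
scene cover_handle 0.2 [255.4 239.9] [ 0.3338 -0.0892  0.041 ]
scene pin 0.51 [135.6 262.7] [0.4556 0.2251 0.005 ]
scene pin_collar 0.45 [129.3 248.9] [0.4652 0.2333 0.05  ]
scene stand 0.79 [129.9 265.7] [0.4574 0.2411 0.    ]
```

View pics/t.png

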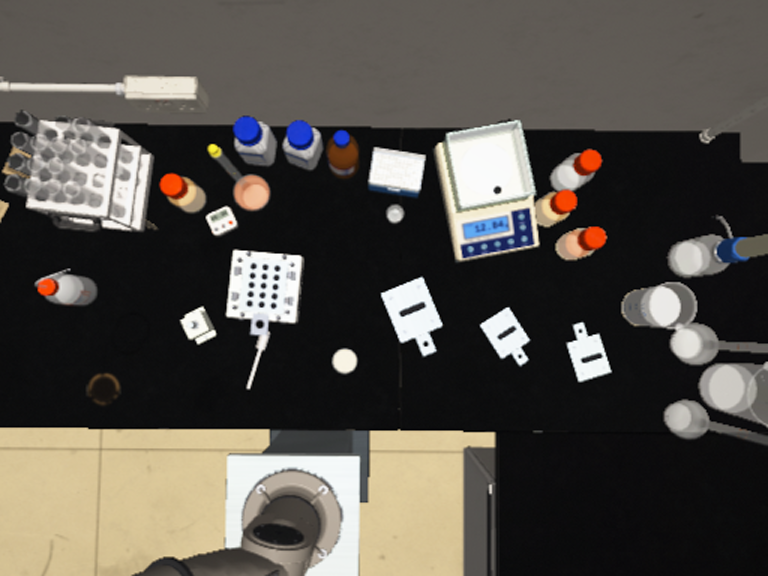

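View pics/s.png

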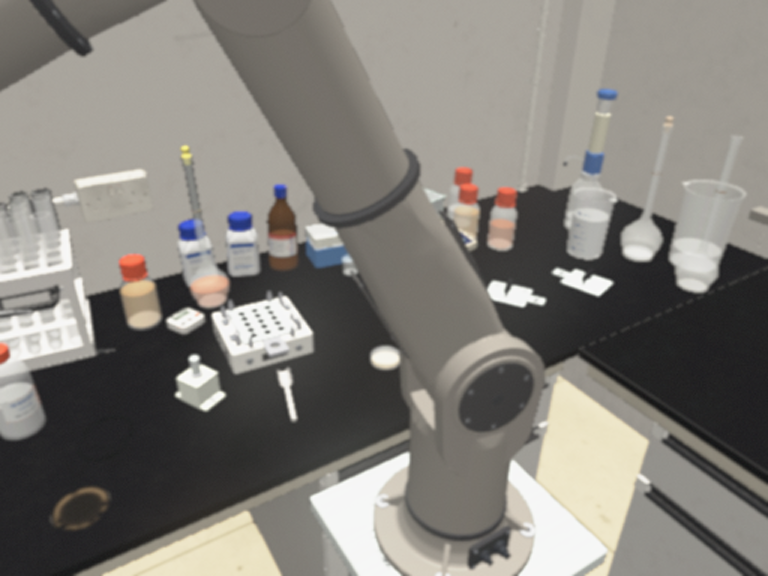

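Run:
```python
from h import *
t=r.grab_frame("top")
save(t,"c.png",(235,170,190,100),4)
for k,z in(("cover",.005),("heater",.06),("stand",.05)):
  for d in r.outline_of(t,k)[:4]:
    m=d["pixels"].astype(np.uint8);ys,xs=np.nonzero(m)
    P=np.array([at(t,(x,y),z)[:2] for x,y in zip(xs,ys)])
    (c,wh,a)=cv2.minAreaRect((P*1000).astype(np.float32))
    print(k,round(d["conf"],2),d["rect"],len(xs),np.round(c,1),np.round(wh,1),round(a,1))
```

```text
cover 0.89 [379.0, 216.5, 27.4, 36.1] 702 [ 408.8 -711.7] [135.6  85.3] 16.9
cover 0.75 [322.4, 204.4, 30.8, 39.3] 699 [ 434.2 -522.5] [135.5  84.7] 32.7
cover 0.64 [251.3, 183.2, 44.0, 54.1] 1200 [ 482.6 -292.9] [179.3 113.1] 23.5
heater 0.66 [148.8, 165.7, 54.4, 54.3] 2310 [537.1  64.6] [168.8 198.6] 85.8
heater 0.53 [255.1, 186.6, 39.7, 47.9] 1101 [ 479.  -289.5] [169.4 103.8] 22.6
stand 0.81 [118.8, 202.6, 27.0, 27.9] 344 [459.4 221.1] [77.8 62.4] 27.9
```

View pics/c.png

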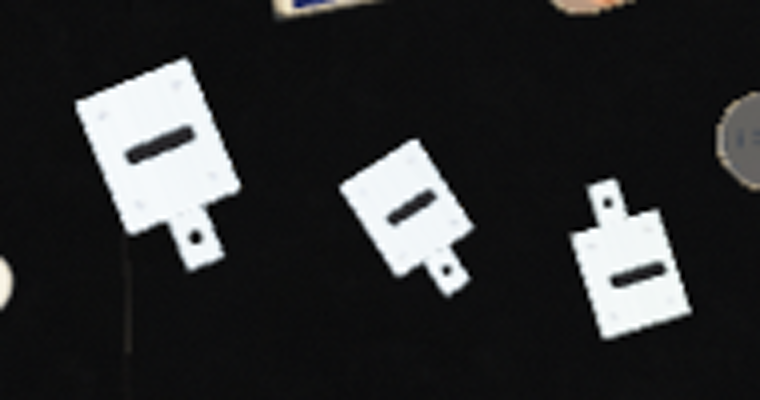

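```bash
cat >> h.py <<'E'
def Rd(psi):
    c,s=np.cos(np.radians(psi)),np.sin(np.radians(psi)); return np.array([[-s,c,0],[c,s,0],[0,0,-1.]])
def plan(pos,psi,o=None):
    o=o or r.get_obs(); R0=R.from_rotvec(o["orientation"]).as_matrix()
    d=R0.T@(np.array(pos)-o["tcp_pos"]); w=R.from_matrix(R0.T@Rd(psi)).as_rotvec()
    print("rows>=",np.ceil(max(np.linalg.norm(d)/.0625,np.degrees(np.linalg.norm(w))/10.7)),"shift",np.round(d/.25,4),"turn",np.round(w/(np.pi/2),4))
E
python3 - <<'E'
from h import *
plan((.42,.48,.32),50)
E
```

```text
rows>= 5.0 shift [-1.0729 -0.3854 -0.3547] turn [ 1.000e-04 -0.000e+00  2.631e-01]
```

Emit:
apply_moves(
  rows=[
    [-0.2,-0.08,-0.07,0,0,0.06],
    [-0.4,-0.15,-0.14,0,0,0.12],
    [-0.6,-0.23,-0.21,0,0,0.18],
    [-0.8,-0.3,-0.28,0,0,0.24],
    [-1.0,-0.36,-0.35,0,0,0.26],
  ],
)

```text
clock: 1.82
tcp_pos: [0.4055, 0.49, 0.3197]
orientation: [1.07, 2.954, 0.001]
contact_force: [-0.0, 1.3, 0.5]
grip_width: 0.0852
gripper_force: 0.0
```

Run:
```python
from h import *
st(); print(r.get_obs()["joints"])
plan((.46,.24,.32),30)
```

```text
clock 1.825
tcp_pos [0.4055 0.49   0.3197]
orientation [1.0698e+00 2.9538e+00 8.0000e-04]
contact_force [-0.0121  1.2696  0.5269]
grip_width 0.0852
[-1.11906233  0.34811633  0.19015579  1.55600726 -0.06824807  1.2434536
 -0.0423273 ]
rows>= 5.0 shift [-0.8076 -0.6285 -0.0017] turn [ 3.000e-04 -1.000e-04  2.242e-01]
```

Emit:
apply_moves(
  rows=[
    [-0.17,-0.13,0,0,0,0.06],
    [-0.34,-0.26,0,0,0,0.11],
    [-0.51,-0.39,0,0,0,0.17],
    [-0.68,-0.52,0,0,0,0.22],
    [-0.81,-0.63,0,0,0,0.22],
  ],
)

```text
clock: 2.45
tcp_pos: [0.4599, 0.2382, 0.3191]
orientation: [1.563, 2.725, 0.001]
contact_force: [1.1, 0.1, 0.0]
grip_width: 0.0852
gripper_force: 0.0
```

Run:
```python
from h import *
o=st()
w=r.grab_frame("wrist");print(np.round(w["eye"],3))
save(w,"w1.png",s=1.2)
Z={"bracket_eye":.059,"seat":.06,"pin_collar":.05,"stand":0,"catch_fl":.07}
for k,z in Z.items():
    for d in r.landmark_of(w,k)[:4]: print(k,round(d["conf"],2),np.round(d["point"],1),np.round(at(w,d["point"],z),4))
plan((.54,.03,.32),0,o)
```

```text
clock 2.45
tcp_pos [0.4599 0.2382 0.3191]
orientation [1.5628e+00 2.7250e+00 1.0000e-03]
contact_force [1.1081 0.0704 0.0262]
grip_width 0.0852
[0.427 0.295 0.462]
bracket_eye 0.73 [203.4 255.9] [0.4654 0.0754 0.059 ]
seat 0.68 [253.1 284.5] [0.555  0.0717 0.06  ]
pin_collar 0.51 [250.8 166.9] [0.4594 0.2287 0.05  ]
stand 0.76 [252.5 159.4] [0.4596 0.2324 0.    ]Traceback (most recent call last):
  File "<stdin>", line 7, in <module>
ValueError: it knows: bracket_eye, cover, cover_eye, cover_handle, heater, petri, pin, pin_collar, scoop, seat, stand, timer, weigh_bottle
```

View pics/w1.png

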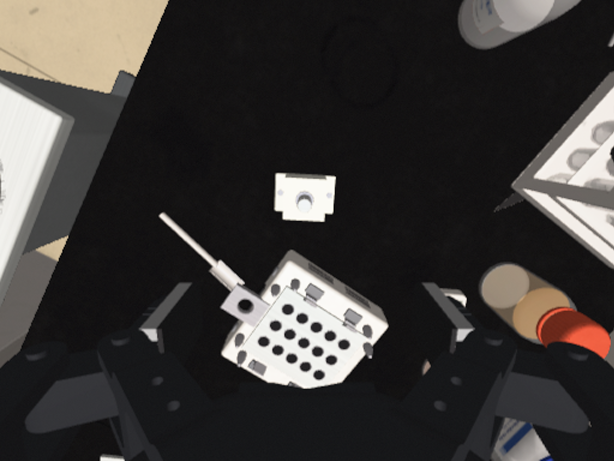

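Run:
```python
from h import *
plan((.52,-.0,.32),0)
```

```text
rows>= 4.0 shift [-0.955  -0.2806 -0.0047] turn [ 2.00e-04 -5.00e-04  3.39e-01]
```

Emit:
apply_moves(
  rows=[
    [-0.24,-0.07,0,0,0,0.09],
    [-0.48,-0.14,0,0,0,0.18],
    [-0.72,-0.21,0,0,0,0.27],
    [-0.955,-0.28,0,0,0,0.34],
    [-0.955,-0.28,0,0,0,0.34],
  ],
)

```text
clock: 3.32
tcp_pos: [0.521, -0.0046, 0.3191]
orientation: [2.231, 2.21, -0.001]
contact_force: [0.4, 0.5, 0.2]
grip_width: 0.0856
gripper_force: 0.0
```

Run:
```python
from h import *
o=st()
w=r.grab_frame("wrist");print(np.round(w["eye"],3))
save(w,"w2.png",s=1.5)
for k,z in {"bracket_eye":.059,"seat":.06}.items():
    for d in r.landmark_of(w,k)[:4]: print(k,round(d["conf"],2),np.round(d["point"],1),np.round(at(w,d["point"],z),4))
plan((.5,-.3,.32),23.5)
```

```text
clock 3.325
tcp_pos [ 0.521  -0.0046  0.3191]
orientation [ 2.2306e+00  2.2095e+00 -8.0000e-04]
contact_force [0.4395 0.5064 0.1576]
grip_width 0.0856
[0.522 0.062 0.462]
bracket_eye 0.82 [209.7 100.4] [0.4627 0.0782 0.059 ]
seat 0.86 [280.2 108.8] [0.5556 0.0668 0.06  ]
seat 0.26 [162.5  93.8] [0.4015 0.087  0.06  ]
rows>= 5.0 shift [-1.2065 -0.083  -0.0063] turn [-0.0003 -0.0003 -0.2602]
```

View pics/w2.png

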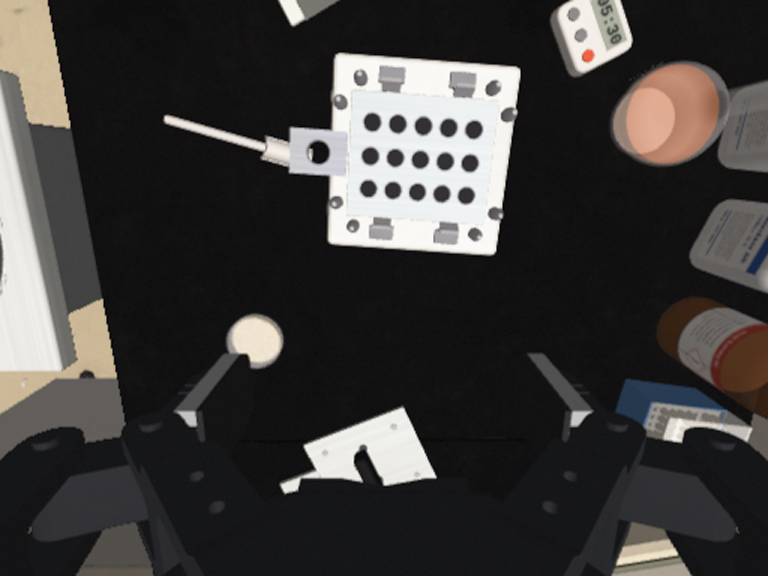

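```bash
cat >> h.py <<'E'
def heater(w,c=(.5556,.068)):
    g=w["pixels"].mean(2); n,l,s,ce=cv2.connectedComponentsWithStats((g<90).astype(np.uint8))
    P=[]
    for i in range(1,n):
        if 40<s[i][4]<400 and .7<s[i][2]/s[i][3]<1.4:
            p=at(w,ce[i],.06)[:2]
            if abs(p[0]-c[0])<.055 and abs(p[1]-c[1])<.05: P.append(p)
    P=np.array(P)
    (q,wh,a)=cv2.minAreaRect((P*1000).astype(np.float32)); print(len(P),np.round(P.mean(0),4),np.round(q,1),np.round(wh,1),a)
    return P
E
python3 - <<'E'
from h import *
w=r.grab_frame("wrist")
heater(w)
for uv in((212,101.3),): print(at(w,uv,.059))
c=[at(w,(x/1.5,y/1.5),.06)[:2] for x,y in((336,54),(519,67),(496,254),(329,243))]
print(np.round(c,4),np.mean(c,0))
E
```

```text
15 [0.555  0.0703] [555.   70.3] [56.5 88.5] 85.56775665283203
[0.46372912 0.08328577 0.059     ]
[[ 0.4816  0.161 ]
 [ 0.6344  0.1516]
 [ 0.6262 -0.007 ]
 [ 0.4712  0.0029]] [0.55331836 0.07711581]
```

Emit:
apply_moves(
  rows=[
    [-0.24,-0.02,0,0,0,-0.07],
    [-0.48,-0.04,0,0,0,-0.14],
    [-0.72,-0.06,0,0,0,-0.21],
    [-0.96,-0.08,0,0,0,-0.26],
  ],
)

```text
clock: 4.03
tcp_pos: [0.5005, -0.2399, 0.3188]
orientation: [-1.717, -2.631, -0.002]
contact_force: [1.2, 0.8, 0.9]
grip_width: 0.0854
gripper_force: 0.0
```

Run:
```python
from h import *
o=st()
plan((.475,-.345,.32),23.5)
```

```text
clock 4.025
tcp_pos [ 0.5005 -0.2399  0.3188]
orientation [-1.7169e+00 -2.6309e+00 -1.6000e-03]
contact_force [1.1909 0.7811 0.9049]
grip_width 0.0854
rows>= 2.0 shift [-0.3438 -0.2628 -0.0053] turn [ 0.0005 -0.0004  0.0027]
```

Run:
```python
from h import *
plan((.52,-.325,.32),23.5)
```

```text
rows>= 2.0 shift [-0.3431 -0.0658 -0.0051] turn [ 0.0005 -0.0004  0.0027]
```

Emit:
apply_moves(
  rows=[
    [-0.17,-0.03,0,0,0,0],
    [-0.34,-0.065,0,0,0,0],
    [-0.34,-0.065,0,0,0,0],
    [-0.34,-0.065,0,0,0,0],
    [-0.34,-0.065,0,0,0,0],
  ],
)

```text
clock: 4.65
tcp_pos: [0.5191, -0.3228, 0.3186]
orientation: [-1.723, -2.626, -0.002]
contact_force: [-0.1, -0.8, 0.0]
grip_width: 0.0852
gripper_force: 0.0
```

Run:
```python
from h import *
o=st()
w=r.grab_frame("wrist");print(np.round(w["eye"],4))
save(w,"w3.png",s=1.5)
for k,z in {"cover_eye":.005,"cover":0,"cover_handle":.041}.items():
    for d in r.landmark_of(w,k)[:3]: print(k,round(d["conf"],2),np.round(d["point"],1),np.round(at(w,d["point"],z),4))
for d in r.outline_of(w,"cover")[:2]:
    m=d["pixels"].astype(np.uint8);ys,xs=np.nonzero(m)
    P=np.array([at(w,(x,y),.005)[:2] for x,y in zip(xs,ys)])
    (c,wh,a)=cv2.minAreaRect((P*1000).astype(np.float32))
    print(round(d["conf"],2),d["rect"],np.round(c,1),np.round(wh,1),round(a,1))
```

```text
clock 4.65
tcp_pos [ 0.5191 -0.3228  0.3186]
orientation [-1.7227e+00 -2.6264e+00 -1.8000e-03]
contact_force [-0.1002 -0.7527  0.0477]
grip_width 0.0852
[ 0.4935 -0.2622  0.4618]
cover_eye 0.67 [135.3 247. ] [ 0.3941 -0.5448  0.005 ]
cover_eye 0.59 [197.8 127.1] [ 0.4213 -0.3151  0.005 ]
cover_eye 0.41 [400.7 164.4] [ 0.7355 -0.2411  0.005 ]
cover 0.93 [172.8 242.7] [ 0.4496 -0.5145  0.    ]
cover 0.86 [254.1 129.5] [ 0.5017 -0.2843  0.    ]
cover_handle 0.8 [255.8 128. ] [ 0.5023 -0.2795  0.041 ]
cover_handle 0.55 [168.2 247.4] [ 0.4495 -0.5026  0.041 ]
0.94 [181.2, 93.1, 118.6, 70.1] [ 482.2 -290. ] [181.2 110.3] 22.5
0.71 [125.3, 217.3, 82.8, 45.3] [ 434.8 -516.6] [136.   85.1] 32.8
```

View pics/w3.png

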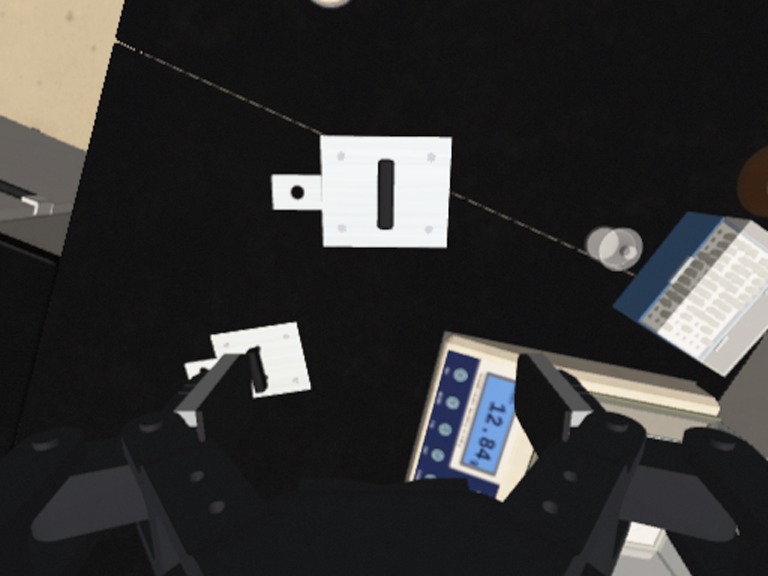

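Run:
```python
from h import *
o=st()
plan((.503,-.28,.10),22.5)
plan((.503,-.28,.013),22.5)
```

```text
clock 4.9
tcp_pos [ 0.5186 -0.3244  0.3189]
orientation [1.7261e+00 2.6248e+00 8.0000e-04]
contact_force [ 0.178  -0.2296 -0.317 ]
grip_width 0.0854
rows>= 4.0 shift [0.1874 0.0128 0.8758] turn [ 0.0003 -0.0001  0.0093]
rows>= 5.0 shift [0.1874 0.0126 1.2238] turn [ 0.0003 -0.0001  0.0093]
```

Emit:
apply_moves(
  rows=[
    [0.1,0.01,0.22,0,0,0],
    [0.187,0.013,0.44,0,0,0.009],
    [0.187,0.013,0.66,0,0,0.009],
    [0.187,0.013,0.876,0,0,0.009],
    [0.187,0.013,0.876,0,0,0.009],
  ],
)

```text
clock: 5.52
tcp_pos: [0.5003, -0.2792, 0.0968]
orientation: [-1.742, -2.606, 0.003]
contact_force: [0.5, 0.1, 0.0]
grip_width: 0.0851
gripper_force: 0.0
```

Emit:
apply_moves(
  rows=[
    [0,0,0,0,0,0],
    [0,0,0,0,0,0],
  ],
)

```text
clock: 5.78
tcp_pos: [0.5045, -0.2818, 0.1023]
orientation: [1.744, 2.608, 0.002]
contact_force: [0.3, -1.5, 0.2]
grip_width: 0.0854
gripper_force: 0.0
```

Run:
```python
from h import *
o=st()
w=r.grab_frame("wrist")
save(w,"w4.png",s=1.2)
for k,z in {"cover_eye":.005,"cover_handle":.041}.items():
    for d in r.landmark_of(w,k)[:2]: print(k,round(d["conf"],2),np.round(d["point"],1),np.round(at(w,d["point"],z),4))
m=(w["pixels"].mean(2)>130).astype(np.uint8)
plan((.503,-.28,.013),22.5)
```

```text
clock 5.775
tcp_pos [ 0.5045 -0.2818  0.1023]
orientation [1.7439e+00 2.6081e+00 1.7000e-03]
contact_force [ 0.2786 -1.4988  0.1504]
grip_width 0.0854
cover_eye 0.89 [ 61.4 383. ] [ 0.3984 -0.5461  0.005 ]
cover_eye 0.66 [145.8 194.5] [ 0.4197 -0.3182  0.005 ]
cover_handle 0.97 [251.8 203.1] [ 0.5022 -0.2802  0.041 ]
rows>= 2.0 shift [ 0.0062 -0.0018  0.3534] turn [ 0.0014  0.001  -0.0003]
```

View pics/w4.png

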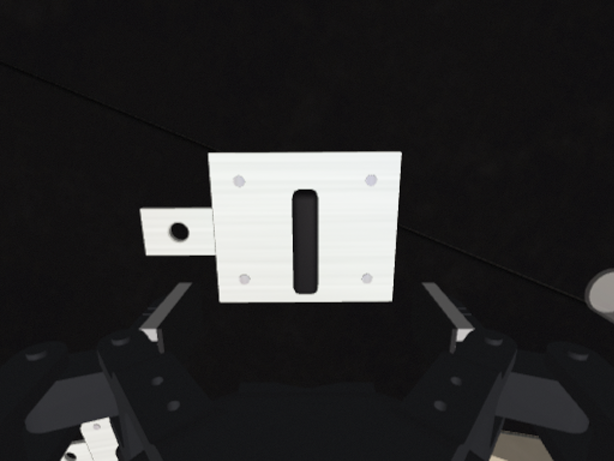

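Emit:
apply_moves(
  rows=[
    [0.006,0,0.15,0,0,0],
    [0.006,0,0.28,0,0,0],
    [0.006,0,0.35,0,0,0],
    [0.006,0,0.35,0,0,0],
    [0.006,0,0.35,0,0,0],
  ],
)

```text
clock: 6.55
tcp_pos: [0.503, -0.2801, 0.0134]
orientation: [1.745, 2.61, 0.0]
contact_force: [0.2, -0.0, -0.1]
grip_width: 0.0854
gripper_force: 0.0
```

Emit:
apply_moves(
  rows=[
    [0,0,0,0,0,0],
    [0,0,0,0,0,0],
    [0,0,0,0,0,0],
    [0,0,0,0,0,0],
    [0,0,0,0,0,0],
  ],
  claw=0,
  newtons=80,
)

```text
clock: 7.18
tcp_pos: [0.5025, -0.2796, 0.0127]
orientation: [1.746, 2.611, 0.0]
contact_force: [-0.1, 0.7, 4.9]
grip_width: 0.0148
gripper_force: 78.7
```

Run:
```python
from h import *
o=st();print(o["gripper_force"])
```

```text
clock 7.175
tcp_pos [ 0.5025 -0.2796  0.0127]
orientation [1.7459e+00 2.6113e+00 4.0000e-04]
contact_force [-0.1209  0.6859  4.8635]
grip_width 0.0148
78.67086410522461
```

Run:
```python
from h import *
plan((.51,-.23,.25),10)
```

```text
rows>= 4.0 shift [ 0.1715  0.104  -0.9494] turn [3.000e-04 1.000e-04 1.385e-01]
```

Emit:
apply_moves(
  rows=[
    [0,0,-0.2,0,0,0],
    [0,0,-0.4,0,0,0],
    [0.05,0.03,-0.6,0,0,0.04],
    [0.1,0.06,-0.8,0,0,0.1],
    [0.17,0.1,-0.95,0,0,0.138],
  ],
)

```text
clock: 7.8
tcp_pos: [0.509, -0.2306, 0.2515]
orientation: [2.022, 2.403, 0.001]
contact_force: [0.7, 0.6, -2.5]
grip_width: 0.0146
gripper_force: 78.8
```

Run:
```python
from h import *
o=st();print(o["gripper_force"])
plan((.555,-.075,.25),-4.5)
```

```text
clock 7.8
tcp_pos [ 0.509  -0.2306  0.2515]
orientation [2.0220e+00 2.4033e+00 5.0000e-04]
contact_force [ 0.689   0.5836 -2.4553]
grip_width 0.0146
78.76057147979736
rows>= 3.0 shift [0.5819 0.2877 0.0058] turn [0.0005 0.0002 0.1594]
```

Emit:
apply_moves(
  rows=[
    [0.2,0.1,0,0,0,0.06],
    [0.4,0.2,0,0,0,0.12],
    [0.58,0.288,0,0,0,0.16],
    [0.58,0.288,0,0,0,0.16],
    [0.58,0.288,0,0,0,0.16],
  ],
)

```text
clock: 8.43
tcp_pos: [0.5541, -0.0757, 0.2494]
orientation: [-2.304, -2.136, 0.002]
contact_force: [-0.0, -0.4, -1.5]
grip_width: 0.0148
gripper_force: 78.7
```

Emit:
apply_moves(
  rows=[
    [0,0,0,0,0,0],
    [0,0,0,0,0,0],
    [0,0,0,0,0,0],
    [0,0,0,0,0,0],
  ],
)

```text
clock: 8.93
tcp_pos: [0.5547, -0.0756, 0.2498]
orientation: [-2.305, -2.135, -0.0]
contact_force: [1.2, 0.1, -2.0]
grip_width: 0.0143
gripper_force: 78.7
```

Run:
```python
from h import *
for i in range(2):
    o=st()
    w=r.grab_frame("wrist");print(np.round(w["eye"],4))
    heater(w)
    for k,z in {"bracket_eye":.059,"seat":.06,"cover_eye":o["tcp_pos"][2]-.008}.items():
        for d in r.landmark_of(w,k)[:2]: print(k,round(d["conf"],2),np.round(d["point"],1),np.round(at(w,d["point"],z),4))
save(w,"w5.png",s=1.5)
t=r.grab_frame("top")
for k,z in {"bracket_eye":.059,"cover_eye":o["tcp_pos"][2]-.008,"cover_handle":o["tcp_pos"][2]+.028}.items():
    for d in r.landmark_of(t,k)[:2]: print(k,round(d["conf"],2),np.round(d["point"],1),np.round(at(t,d["point"],z),4))
```

```text
clock 8.925
tcp_pos [ 0.5547 -0.0756  0.2498]
orientation [-2.3048e+00 -2.1349e+00 -1.0000e-04]
contact_force [ 1.1555  0.0571 -2.0044]
grip_width 0.0143
[ 0.5601 -0.0096  0.3929]
15 [0.5546 0.07  ] [554.6  69.7] [54.8 88.4] 85.66403198242188
bracket_eye 0.88 [155.2  34.1] [0.4632 0.0772 0.059 ]
seat 0.85 [243.5  36.5] [0.554  0.0679 0.06  ]
cover_eye 0.64 [ 94.7 244.2] [ 0.4648 -0.0736  0.2418]
cover_eye 0.42 [251.  272.6] [ 0.5511 -0.098   0.2418]
clock 9.125
tcp_pos [ 0.5547 -0.0753  0.2498]
orientation [-2.3041 -2.1356  0.    ]
contact_force [ 0.4917  0.2792 -2.2692]
grip_width 0.0149
[ 0.5602 -0.0092  0.3929]
15 [0.5546 0.0701] [554.6  69.9] [54.8 88.4] 85.60540008544922
bracket_eye 0.73 [156.5  32.8] [0.4647 0.0786 0.059 ]
seat 0.66 [245.   32.8] [0.5558 0.0715 0.06  ]
cover_eye 0.83 [ 94.4 239.2] [ 0.4654 -0.0703  0.2418]
bracket_eye 0.27 [175.7 191.3] [0.5504 0.0673 0.059 ]
cover_eye 0.92 [385.6 221.9] [ 0.4512 -0.6084  0.2418]
cover_eye 0.84 [345.3 234.5] [ 0.4119 -0.4847  0.2418]
cover_handle 0.92 [210.8 186.8] [ 0.5506 -0.0768  0.2778]
cover_handle 0.77 [339.7 221.2] [ 0.4524 -0.4593  0.2778]
```

View pics/w5.png

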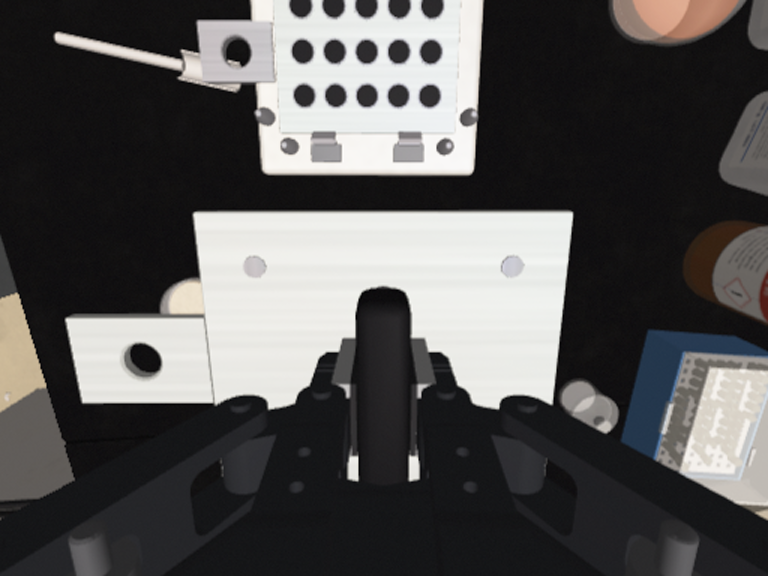

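Run:
```python
from h import *
o=st(); w=r.grab_frame("wrist")
z=o["tcp_pos"][2]-.008
uv=np.array([(194.5,211.5),(572.5,210.5),(143,358)])/1.5
P=np.array([at(w,u,z)[:2] for u in uv]); print(np.round(P,4),np.linalg.norm(P[1]-P[0]))
L=np.array([(-.065,.055),(.065,.055),(-.09,0)])
# rigid fit
lc,pc=L.mean(0),P.mean(0);A=(L-lc);B=P-pc
th=np.arctan2((A[:,0]*B[:,1]-A[:,1]*B[:,0]).sum(),(A*B).sum())
c,s=np.cos(th),np.sin(th);Rm=np.array([[c,-s],[s,c]])
org=pc-Rm@lc
print("cover origin",org,"yaw",np.degrees(th),"resid",np.round((P-(L@Rm.T+org))*1000,1),"minus tcp",np.round(org-o["tcp_pos"][:2],4))
R0=R.from_rotvec(o["orientation"]).as_matrix();print("psi",np.degrees(np.arctan2(R0[1,1],R0[0,1])))
print("bracket",at(w,(237/1.5,51/1.5),.059))
```

```text
clock 9.525
tcp_pos [ 0.5547 -0.0753  0.2498]
orientation [-2.3041 -2.1356 -0.    ]
contact_force [ 0.1994 -0.1292 -2.0663]
grip_width 0.0146
[[ 0.4952 -0.018 ]
 [ 0.6237 -0.0273]
 [ 0.466  -0.07  ]] 0.1289120336434186
cover origin [ 0.5554318  -0.07725746] yaw -4.329586480456145 resid [[ 0.4 -0.5]
 [-0.7  0. ]
 [ 0.3  0.4]] minus tcp [ 0.0007 -0.002 ]
psi -4.345639580472023
bracket [0.46604428 0.07735381 0.059     ]
```

Run:
```python
from h import *
plan((.5545,.072,.15),-4.4)
```

```text
rows>= 3.0 shift [ 0.5873 -0.0455  0.399 ] turn [-0.      0.      0.0006]
```

Emit:
apply_moves(
  rows=[
    [0.2,-0.015,0,0,0,0],
    [0.4,-0.03,0,0,0,0],
    [0.587,-0.0455,0.15,0,0,0],
    [0.587,-0.0455,0.3,0,0,0],
    [0.587,-0.0455,0.4,0,0,0],
  ],
)

```text
clock: 10.2
tcp_pos: [0.5538, 0.0729, 0.1481]
orientation: [-2.301, -2.138, 0.002]
contact_force: [-0.3, -0.4, -0.9]
grip_width: 0.0143
gripper_force: 78.6
```

Emit:
apply_moves(
  rows=[
    [0,0,0,0,0,0],
    [0,0,0,0,0,0],
    [0,0,0,0,0,0],
  ],
)

```text
clock: 10.58
tcp_pos: [0.5555, 0.0719, 0.1511]
orientation: [2.304, 2.135, 0.004]
contact_force: [0.3, 0.4, -1.9]
grip_width: 0.0146
gripper_force: 78.5
```

Run:
```python
from h import *
o=st()
w=r.grab_frame("wrist");s=r.grab_frame("scene")
z=o["tcp_pos"][2]-.008
for k,zz in {"cover_eye":z,"bracket_eye":.059}.items():
    for n,p in(("w",w),("s",s)):
        for d in r.landmark_of(p,k)[:2]: print(n,k,round(d["conf"],2),np.round(d["point"],1),np.round(at(p,d["point"],zz),4))
a=cv2.resize(w["pixels"],None,fx=1,fy=1); b=cv2.resize(s["pixels"][130:290,110:250],(439,384*439//439) ,interpolation=cv2.INTER_CUBIC)
im=np.hstack([a,b])[:,:,::-1]; cv2.imwrite("pics/w6.png",cv2.resize(im,None,fx=.84,fy=.84))
plan((.5545,.072,.090),-4.4)
```

```text
clock 10.575
tcp_pos [0.5555 0.0719 0.1511]
orientation [2.3037 2.1346 0.0036]
contact_force [ 0.2628  0.4168 -1.9063]
grip_width 0.0146
w cover_eye 0.77 [ 93.3 241.9] [0.4653 0.0754 0.1431]
s cover_eye 0.95 [178.2 202.2] [0.4783 0.0776 0.1431]
s cover_eye 0.67 [356.2 201.1] [ 0.2272 -0.358   0.1431]
w bracket_eye 0.88 [146.5 195.3] [0.4657 0.0789 0.059 ]
w bracket_eye 0.6 [137.8  13.5] [0.4826 0.2132 0.059 ]
s bracket_eye 0.71 [179.3 229.7] [0.4667 0.0863 0.059 ]
rows>= 1.0 shift [-0.     -0.0008  0.2404] turn [ 0.0003 -0.0002  0.0006]
```

View pics/w6.png

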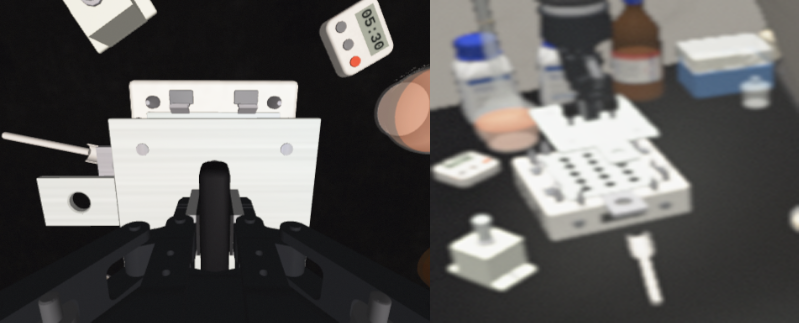

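Emit:
apply_moves(
  rows=[
    [0,0,0.1,0,0,0],
    [0,0,0.18,0,0,0],
    [0,0,0.24,0,0,0],
    [0,0,0.24,0,0,0],
    [0,0,0.24,0,0,0],
  ],
)

```text
clock: 11.5
tcp_pos: [0.5549, 0.0717, 0.0902]
orientation: [2.304, 2.135, 0.001]
contact_force: [0.5, -0.0, -2.1]
grip_width: 0.0145
gripper_force: 78.7
```

Emit:
apply_moves(
  rows=[
    [0,0,0.008,0,0,0],
    [0,0,0.016,0,0,0],
    [0,0,0.016,0,0,0],
  ],
)

```text
clock: 11.88
tcp_pos: [0.5548, 0.0723, 0.086]
orientation: [2.304, 2.136, 0.001]
contact_force: [0.0, 1.6, -1.2]
grip_width: 0.015
gripper_force: 78.8
```

Emit:
apply_moves(
  rows=[
    [0,0,0.008,0,0,0],
    [0,0,0.016,0,0,0],
    [0,0,0.016,0,0,0],
  ],
)

```text
clock: 12.25
tcp_pos: [0.5554, 0.0718, 0.0824]
orientation: [2.304, 2.135, 0.002]
contact_force: [-0.4, 0.8, 4.1]
grip_width: 0.0149
gripper_force: 79.8
```

Emit:
apply_moves(
  rows=[
    [0,0,0.008,0,0,0],
    [0,0,0.016,0,0,0],
    [0,0,0.016,0,0,0],
  ],
)

```text
clock: 12.62
tcp_pos: [0.5555, 0.0718, 0.0782]
orientation: [2.303, 2.134, 0.002]
contact_force: [2.5, 1.2, 2.9]
grip_width: 0.0147
gripper_force: 79.3
```

Catches engaging; keep pressing down.

Emit:
apply_moves(
  rows=[
    [0,0,0.008,0,0,0],
    [0,0,0.016,0,0,0],
    [0,0,0.016,0,0,0],
  ],
)

```text
clock: 13.0
tcp_pos: [0.5536, 0.0718, 0.073]
orientation: [-2.303, -2.135, 0.003]
contact_force: [0.8, 0.3, -1.8]
grip_width: 0.0144
gripper_force: 78.9
```

Emit:
apply_moves(
  rows=[
    [0,0,0.008,0,0,0],
    [0,0,0.016,0,0,0],
    [0,0,0.016,0,0,0],
  ],
)

```text
clock: 13.38
tcp_pos: [0.5537, 0.0718, 0.0725]
orientation: [-2.302, -2.132, -0.0]
contact_force: [-13.3, 1.3, 37.7]
grip_width: 0.0149
gripper_force: 84.6
```

Emit:
apply_moves(
  rows=[
    [0,0,-0.013,0,0,0],
    [0,0,-0.013,0,0,0],
  ],
)

```text
clock: 13.62
tcp_pos: [0.554, 0.0719, 0.0728]
orientation: [-2.304, -2.135, 0.001]
contact_force: [0.3, 0.7, -2.3]
grip_width: 0.0148
gripper_force: 79.6
```

Emit:
apply_moves(
  rows=[
    [0,0,0,0,0,0],
    [0,0,0,0,0,0],
    [0,0,0,0,0,0],
  ],
  claw=0.6,
)

```text
clock: 14.0
tcp_pos: [0.5546, 0.0718, 0.0729]
orientation: [2.304, 2.135, -0.0]
contact_force: [0.7, 0.6, -0.4]
grip_width: 0.0514
gripper_force: 0.0
```

Run:
```python
from h import *
plan((.5545,.072,.25),-4.4)
```

```text
rows>= 3.0 shift [ 5.000e-04 -4.000e-04 -7.082e-01] turn [-0.      0.0001  0.0005]
```

Emit:
apply_moves(
  rows=[
    [0,0,-0.2,0,0,0],
    [0,0,-0.4,0,0,0],
    [-0.15,0,-0.55,0,0,0],
    [-0.3,0,-0.6,0,0,0],
    [-0.3,0,-0.6,0,0,0],
  ],
)

```text
clock: 14.62
tcp_pos: [0.5491, -0.0065, 0.2246]
orientation: [2.309, 2.128, 0.003]
contact_force: [0.8, 0.4, 0.1]
grip_width: 0.0515
gripper_force: 0.0
```

Emit:
apply_moves(
  rows=[
    [0,0,0,0,0,0],
    [0,0,0,0,0,0],
    [0,0,0,0,0,0],
  ],
)

```text
clock: 15.0
tcp_pos: [0.5487, -0.0019, 0.2225]
orientation: [-2.302, -2.137, 0.001]
contact_force: [0.0, 0.6, 0.4]
grip_width: 0.0514
gripper_force: 0.0
```

Run:
```python
from h import *
o=st()
w=r.grab_frame("wrist");s=r.grab_frame("scene")
save(w,"w7.png",s=1.5)
for k,zz in {"cover_eye":.065,"cover_handle":.101,"pin_collar":.05,"stand":0}.items():
    for n,p in(("w",w),("s",s)):
        for d in r.landmark_of(p,k)[:2]: print(n,k,round(d["conf"],2),np.round(d["point"],1),np.round(at(p,d["point"],zz),4))
```

```text
clock 15.0
tcp_pos [ 0.5487 -0.0019  0.2225]
orientation [-2.3021e+00 -2.1370e+00  1.4000e-03]
contact_force [0.0396 0.6134 0.4494]
grip_width 0.0514
w cover_eye 0.87 [163.9 108.2] [0.4642 0.0757 0.065 ]
s cover_eye 0.68 [376.2 177.5] [ 0.3965 -0.633   0.065 ]
s cover_eye 0.67 [185.6 222.8] [0.4814 0.06   0.065 ]
w cover_handle 0.91 [251.2 105.9] [0.551  0.0707 0.101 ]
s cover_handle 0.91 [389.9 180.1] [ 0.3154 -0.6035  0.101 ]
s cover_handle 0.74 [173.9 205.7] [0.5315 0.0728 0.101 ]
s pin_collar 0.52 [129.2 249.8] [0.4615 0.2347 0.05  ]
s stand 0.89 [129.9 265.4] [0.4586 0.2408 0.    ]
s stand 0.52 [191.9 263.4] [0.3787 0.0905 0.    ]
```

View pics/w7.png

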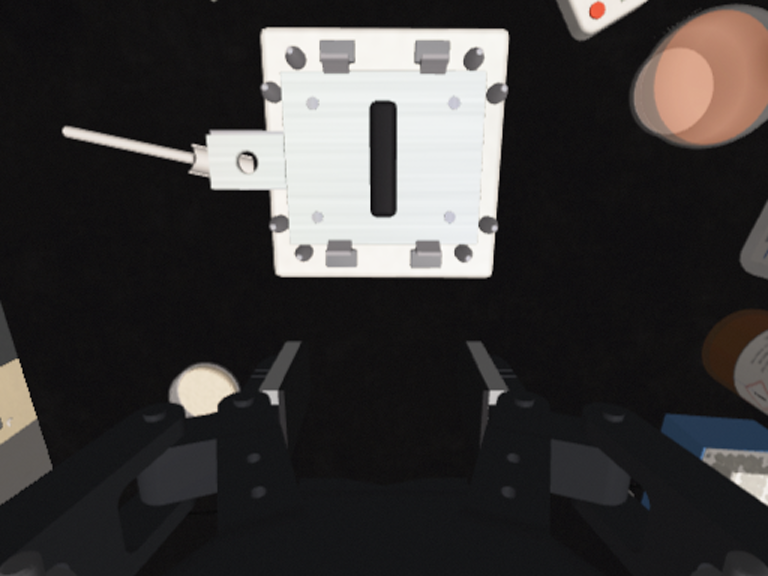

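Run:
```python
from h import *
plan((.46,.165,.22),-4.4)
```

```text
rows>= 4.0 shift [ 0.6427 -0.4053  0.0122] turn [-0.     -0.      0.0005]
```

Emit:
apply_moves(
  rows=[
    [0.16,-0.1,0,0,0,0],
    [0.32,-0.2,0,0,0,0],
    [0.48,-0.3,0,0,0,0],
    [0.643,-0.405,0.01,0,0,0],
    [0.643,-0.405,0.01,0,0,0],
  ],
)

```text
clock: 16.12
tcp_pos: [0.4582, 0.1688, 0.2202]
orientation: [-2.295, -2.143, 0.0]
contact_force: [0.9, -1.0, 0.4]
grip_width: 0.0514
gripper_force: 0.0
```

Emit:
apply_moves(
  rows=[
    [0,0,0,0,0,0],
    [0,0,0,0,0,0],
    [0,0,0,0,0,0],
  ],
)

```text
clock: 16.5
tcp_pos: [0.4606, 0.164, 0.2206]
orientation: [2.306, 2.133, 0.0]
contact_force: [-0.6, -0.8, 0.6]
grip_width: 0.0513
gripper_force: 0.0
```

Run:
```python
from h import *
o=st()
w=r.grab_frame("wrist")
save(w,"w8.png",s=1.5)
for k,zz in {"pin_collar":.05,"stand":0,"pin":.005}.items():
    for n,p in(("w",w),):
        for d in r.landmark_of(p,k)[:2]: print(n,k,round(d["conf"],2),np.round(d["point"],1),np.round(at(p,d["point"],zz),4))
for d in r.outline_of(w,"pin")[:2]: print(d["conf"],np.round(d["rect"]), np.argwhere(d["pixels"]).mean(0))
```

```text
clock 16.5
tcp_pos [0.4606 0.164  0.2206]
orientation [2.3063e+00 2.1328e+00 1.0000e-04]
contact_force [-0.6391 -0.7593  0.5981]
grip_width 0.0513
w pin_collar 0.63 [248.9 112.6] [0.4599 0.2314 0.05  ]
w stand 0.88 [252.1 109.1] [0.463  0.2353 0.    ]
w stand 0.23 [249.1 116.2] [0.4588 0.2274 0.    ]
w pin 0.66 [249.9 113.2] [0.4601 0.2308 0.005 ]
0.66 [240. 103.  23.  19.] [111.3816568  251.28994083]
0.17 [434. 102.  67.  68.] [133.96791444 466.33188503]
```

View pics/w8.png

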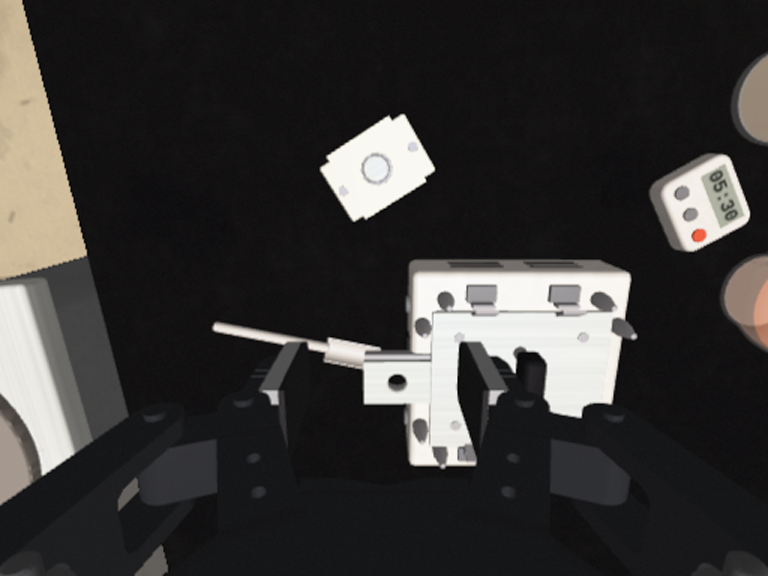

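Run:
```python
from h import *
o=st()
w=r.grab_frame("wrist")
print("pin",at(w,(250.7,112),.088),"eye",at(w,(397/1.5,382/1.5),.065))
p=at(w,(250.7,112),.088)
plan((p[0],p[1],.12),-4.4)
plan((p[0],p[1],.058),-4.4)
```

```text
clock 16.75
tcp_pos [0.4602 0.1648 0.2205]
orientation [ 2.3048  2.1349 -0.    ]
contact_force [-0.064   0.1878 -1.3104]
grip_width 0.0514
pin [0.46176619 0.2324399  0.088     ] eye [0.46483912 0.07725555 0.065     ]
rows>= 2.0 shift [ 0.2698 -0.0141  0.4021] turn [0.     0.     0.0003]
rows>= 3.0 shift [ 0.2698 -0.0141  0.6501] turn [0.     0.     0.0003]
```

Emit:
apply_moves(
  rows=[
    [0.135,-0.007,0.1,0,0,0],
    [0.268,-0.015,0.3,0,0,0],
    [0.268,-0.015,0.5,0,0,0],
    [0.268,-0.015,0.65,0,0,0],
    [0.268,-0.015,0.65,0,0,0],
  ],
)

```text
clock: 17.42
tcp_pos: [0.4597, 0.2311, 0.056]
orientation: [-2.304, -2.135, 0.009]
contact_force: [-1.6, -0.2, 0.5]
grip_width: 0.0511
gripper_force: 0.0
```

Emit:
apply_moves(
  rows=[
    [0,0,0,0,0,0],
    [0,0,0,0,0,0],
  ],
)

```text
clock: 17.68
tcp_pos: [0.4626, 0.2328, 0.0598]
orientation: [2.304, 2.135, 0.005]
contact_force: [-0.4, 0.3, -0.0]
grip_width: 0.0511
gripper_force: 0.0
```

Emit:
apply_moves(
  rows=[
    [0,0,0,0,0,0],
    [0,0,0,0,0,0],
    [0,0,0,0,0,0],
    [0,0,0,0,0,0],
  ],
  claw=0,
  newtons=50,
)

```text
clock: 18.18
tcp_pos: [0.4618, 0.2325, 0.0587]
orientation: [-2.304, -2.135, -0.002]
contact_force: [-0.7, 0.6, 5.7]
grip_width: 0.0144
gripper_force: 48.8
```

Run:
```python
from h import *
o=st()
```

```text
clock 18.175
tcp_pos [0.4618 0.2325 0.0587]
orientation [-2.3039e+00 -2.1354e+00 -1.6000e-03]
contact_force [-0.6668  0.5565  5.6765]
grip_width 0.0144
```

Emit:
apply_moves(
  rows=[
    [0,0,-0.15,0,0,0],
    [0,0,-0.3,0,0,0],
    [0,0,-0.45,0,0,0],
    [0,0,-0.45,0,0,0],
  ],
)

```text
clock: 18.68
tcp_pos: [0.4629, 0.233, 0.1729]
orientation: [-2.304, -2.136, -0.008]
contact_force: [0.2, -0.3, -0.9]
grip_width: 0.0148
gripper_force: 49.3
```

Run:
```python
from h import *
o=st()
plan((.465,.077,.135),-4.4)
```

```text
clock 18.675
tcp_pos [0.4629 0.233  0.1729]
orientation [-2.304  -2.1355 -0.0082]
contact_force [ 0.2132 -0.299  -0.8678]
grip_width 0.0148
rows>= 3.0 shift [-0.6223  0.0551  0.1493] turn [ 0.0022 -0.0025  0.0006]
```

Emit:
apply_moves(
  rows=[
    [-0.2,0.018,0,0,0,0],
    [-0.4,0.036,0,0,0,0],
    [-0.622,0.055,0.05,0,0,0],
    [-0.622,0.055,0.15,0,0,0],
    [-0.622,0.055,0.15,0,0,0],
  ],
)

```text
clock: 19.3
tcp_pos: [0.4613, 0.0751, 0.1312]
orientation: [-2.304, -2.133, 0.007]
contact_force: [0.1, 0.6, 0.2]
grip_width: 0.0141
gripper_force: 49.3
```

Emit:
apply_moves(
  rows=[
    [0,0,0,0,0,0],
    [0,0,0,0,0,0],
    [0,0,0,0,0,0],
  ],
)

```text
clock: 19.68
tcp_pos: [0.4637, 0.0768, 0.1335]
orientation: [2.303, 2.137, 0.002]
contact_force: [0.2, 0.2, -0.8]
grip_width: 0.0147
gripper_force: 49.3
```

Run:
```python
from h import *
o=st();z=o["tcp_pos"][2]-.0537
w=r.grab_frame("wrist");s=r.grab_frame("scene")
for k,zz in {"cover_eye":.065,"pin":z,"pin_collar":z+.045}.items():
    for n,p in(("w",w),("s",s)):
        for d in r.landmark_of(p,k)[:2]: print(n,k,round(d["conf"],2),np.round(d["point"],1),np.round(at(p,d["point"],zz),4))
a=cv2.resize(w["pixels"][150:384,90:330],(410,400),interpolation=cv2.INTER_CUBIC)
b=cv2.resize(s["pixels"][160:270,130:240],(390,400) ,interpolation=cv2.INTER_CUBIC)
cv2.imwrite("pics/w9.png",np.hstack([a,b])[:,:,::-1])
```

```text
clock 19.675
tcp_pos [0.4637 0.0768 0.1335]
orientation [2.3028e+00 2.1367e+00 1.5000e-03]
contact_force [ 0.2077  0.2204 -0.7605]
grip_width 0.0147
w cover_eye 0.89 [256.3 207.1] [0.4649 0.0741 0.065 ]
w cover_eye 0.74 [254.  210.4] [0.463  0.0716 0.065 ]
s cover_eye 0.83 [354.8 200.2] [ 0.3215 -0.4578  0.065 ]
s cover_eye 0.78 [374.2 179.3] [ 0.3905 -0.6168  0.065 ]
w pin 0.68 [252.6 213.7] [0.4622 0.0742 0.0798]
s pin 0.62 [182.9 223. ] [0.4641 0.0746 0.0798]
w pin_collar 0.66 [252.4 240.7] [0.4624 0.0738 0.1248]
s pin_collar 0.46 [182.2 211.4] [0.4557 0.0766 0.1248]
s pin_collar 0.31 [186.4 221.8] [0.4027 0.087  0.1248]
```

View pics/w9.png

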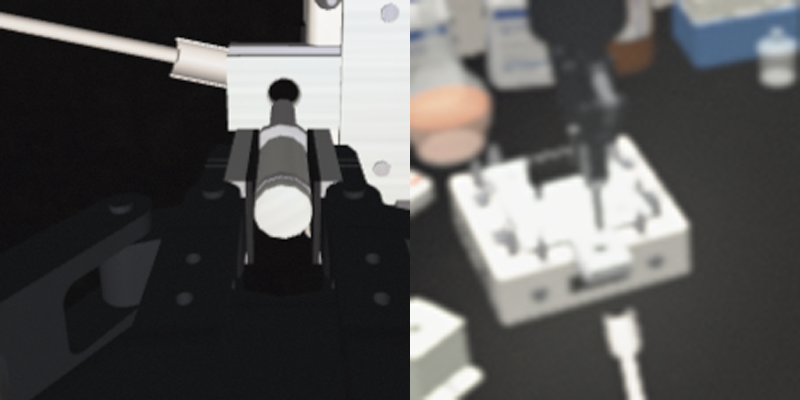

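Run:
```python
from h import *
o=st();w=r.grab_frame("wrist");z=o["tcp_pos"][2]-.0537
f=lambda x,y:(90+x/1.708,150+y/1.709)
print("hole x",at(w,f(284,92),.065),"hole L/R/top",at(w,f(268,92),.065),at(w,f(300,92),.065),at(w,f(284,78),.065))
print("grip top",at(w,f(283,210),z+.083),"shank near tip",at(w,f(284,108),z+.005))
R0=R.from_rotvec(o["orientation"]).as_matrix();print("tool z",R0[:,2])
plan((.465,.077,.135),-4.4)
```

```text
clock 20.075
tcp_pos [0.4633 0.0761 0.1331]
orientation [-2.3042e+00 -2.1355e+00 -1.0000e-04]
contact_force [-0.1027 -0.7834 -0.7563]
grip_width 0.0146
hole x [0.46470754 0.07620723 0.065     ] hole L/R/top [0.45763644 0.07673783 0.065     ] [0.47177896 0.07567662 0.065     ] [0.46518255 0.08263251 0.065     ]
grip top [0.46398721 0.07519199 0.16236293] shank near tip [0.46457576 0.07547207 0.08436293]
tool z [ 3.18563712e-05  5.58173716e-05 -9.99999998e-01]
rows>= 1.0 shift [ 0.0042  0.0063 -0.0078] turn [ 0.     -0.      0.0005]
```

Emit:
apply_moves(
  rows=[
    [0.002,0.002,0.02,0,0,0],
    [0.002,0.002,0.06,0,0,0],
    [0.002,0.002,0.1,0,0,0],
    [0.002,0.002,0.1,0,0,0],
  ],
)

```text
clock: 20.62
tcp_pos: [0.4631, 0.0762, 0.107]
orientation: [-2.304, -2.135, 0.003]
contact_force: [-0.6, -0.5, -0.6]
grip_width: 0.0144
gripper_force: 49.3
```

Emit:
apply_moves(
  rows=[
    [0,0,0.03,0,0,0],
    [0,0,0.06,0,0,0],
    [0,0,0.09,0,0,0],
    [0,0,0.11,0,0,0],
    [0,0,0.11,0,0,0],
  ],
)

```text
clock: 21.25
tcp_pos: [0.4636, 0.0764, 0.0802]
orientation: [-2.304, -2.135, 0.001]
contact_force: [1.0, -0.6, -0.4]
grip_width: 0.0144
gripper_force: 49.3
```

Emit:
apply_moves(
  rows=[
    [0,0,0.012,0,0,0],
    [0,0,0.022,0,0,0],
    [0,0,0.026,0,0,0],
    [0,0,0.026,0,0,0],
  ],
)

```text
clock: 21.75
tcp_pos: [0.4638, 0.0765, 0.074]
orientation: [-2.304, -2.135, 0.0]
contact_force: [-0.2, 0.3, -0.6]
grip_width: 0.0143
gripper_force: 49.3
```

Emit:
apply_moves(
  rows=[
    [0,0,0.004,0,0,0],
    [0,0,0.008,0,0,0],
    [0,0,0.008,0,0,0],
  ],
)

```text
clock: 22.12
tcp_pos: [0.464, 0.0766, 0.0726]
orientation: [-2.304, -2.135, -0.001]
contact_force: [-3.4, 0.5, 9.6]
grip_width: 0.0142
gripper_force: 50.6
```

Collar is on the ear. Ease off and release, then rise.

Emit:
apply_moves(
  rows=[
    [0,0,-0.003,0,0,0],
    [0,0,-0.003,0,0,0],
    [0,0,-0.003,0,0,0],
    [0,0,-0.003,0,0,0],
  ],
  claw=0.55,
)

```text
clock: 22.62
tcp_pos: [0.4638, 0.0765, 0.0727]
orientation: [-2.304, -2.136, 0.0]
contact_force: [0.1, 0.8, 0.3]
grip_width: 0.0468
gripper_force: 0.0
```

Emit:
apply_moves(
  rows=[
    [0,0,-0.1,0,0,0],
    [0,0,-0.25,0,0,0],
    [0,0,-0.45,0,0,0],
    [-0.15,0,-0.6,0,0,0],
    [-0.3,0,-0.6,0,0,0],
  ],
)

```text
clock: 23.25
tcp_pos: [0.46, 0.0013, 0.2254]
orientation: [2.301, 2.136, 0.009]
contact_force: [1.0, 0.2, -0.6]
grip_width: 0.0469
gripper_force: 0.0
```

Emit:
apply_moves(
  rows=[
    [0,0,0,0,0,0],
    [0,0,0,0,0,0],
    [0,0,0,0,0,0],
  ],
)

```text
clock: 23.62
tcp_pos: [0.4581, 0.0027, 0.2225]
orientation: [-2.302, -2.137, 0.001]
contact_force: [1.0, -0.5, -0.2]
grip_width: 0.047
gripper_force: 0.0
```

Run:
```python
from h import *
o=st()
w=r.grab_frame("wrist");s=r.grab_frame("scene")
for k,zz in {"pin_collar":.065,"pin":.02,"cover_handle":.101,"cover":.06}.items():
    for n,p in(("w",w),("s",s)):
        for d in r.landmark_of(p,k)[:2]: print(n,k,round(d["conf"],2),np.round(d["point"],1),np.round(at(p,d["point"],zz),4))
for d in r.outline_of(w,"cover")[:1]:
    ys,xs=np.nonzero(d["pixels"]);P=np.array([at(w,(x,y),.065)[:2] for x,y in zip(xs,ys)])
    print(d["conf"],cv2.minAreaRect((P*1000).astype(np.float32)))
for d in r.outline_of(w,"pin")[:1]: 
    ys,xs=np.nonzero(d["pixels"]);print(d["conf"],d["rect"]); print(np.round([at(w,(xs.mean(),ys.mean()),z) for z in(.069,.103)],4))
```

```text
clock 23.625
tcp_pos [0.4581 0.0027 0.2225]
orientation [-2.3023e+00 -2.1374e+00  1.1000e-03]
contact_force [ 0.958  -0.5188 -0.2162]
grip_width 0.047
w pin_collar 0.65 [254.1 108.6] [0.4627 0.0734 0.065 ]
s pin_collar 0.54 [255.3 242.7] [ 0.2965 -0.0653  0.065 ]
s pin_collar 0.48 [174.1 211.6] [0.5545 0.0662 0.065 ]
w pin 0.92 [253.3 105.2] [0.4619 0.0779 0.02  ]
s pin 0.54 [186.7 236.9] [0.4738 0.0633 0.02  ]
w cover_handle 0.87 [359.3 103.8] [0.5541 0.0702 0.101 ]
w cover_handle 0.25 [187.   97.1] [0.4058 0.0866 0.101 ]
s cover_handle 0.79 [391.6 182.2] [ 0.3024 -0.5972  0.101 ]
s cover_handle 0.71 [173.2 202.2] [0.551  0.0672 0.101 ]
w cover 0.7 [344.  104.2] [0.5528 0.0711 0.06  ]
s cover 0.75 [392.2 188.3] [ 0.3193 -0.6296  0.06  ]
s cover 0.51 [342.4 198.3] [ 0.3566 -0.4376  0.06  ]
0.82 ((529.8446044921875, 71.94835662841797), (111.32173919677734, 180.44406127929688), 85.81242370605469)
0.89 [245.0, 93.4, 23.1, 22.5]
[[0.4644 0.0764 0.069 ]
 [0.4643 0.0755 0.103 ]]
```

```bash
python3 -c "
from bench import r
print(r.hand_in())"
```

```text
the job is handed in; nothing more can be done
None
```

The cover is on the heater, flat, with all four catches over its edges. The locking pin is through the ear and bracket with its collar on the ear, nothing is being held, and I handed the job in after about 24 of the 64 s; the hand-in returned no verdict. I checked the final state only with the networks' measurements, because I had viewed 12 pictures, over the limit of 10.

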